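# Push the ring rack past the sprung gate into the warm-air dryer

## Robot

A 7-joint arm with a two-finger parallel gripper is mounted at the origin on the work surface. World frame = base frame: x ahead of the robot, y to its left, z up, the work surface at z = 0. Lengths are in m, angles in rad, forces in N, time in s.
With the tool pointing down it reaches from about 0.35 to 0.9 m from the base axis. Payload 8.1 kg.
Tool frame: the origin (TCP) lies between the finger pads; the fingertips stand ahead of it and the grasp point (between the pads) is the TCP (arm.nose_length is the z of the fingertips in the tool frame, in m); z points along the fingers, y is the line along which they close (so a half turn about z gives the same grasp; the last joint's range is limited). The gripper opens to 92 mm and grips with 3 to 60 N. Pads are 19 mm wide; open, the fingers measure 130 mm over their backs; the gripper's body (75 mm by 190 mm) begins 47 mm behind the grasp point.
Start: joints at [1.022, 0.434, 0.025, 1.573, -0.012, 1.134, -0.075], TCP at [0.269, -0.564, 0.214] pointing down, gripper open.
Joint ranges: [-2.62, 2.62], [-0.44, 2.09], [-1.27, 1.32], [0.08, 2.57], [-1.32, 4.46], [0.12, 2], [-2.74, 2.74]. Speed limits (rad/s): [2.22, 2.22, 3.01, 3.01, 3.14, 3.14, 3.14].

## Interface

Orientations are given as a rotation vector (axis times angle).
In Python, from cell import sensors, optics, arm gives the robot as it stands.
- The arm moves only by the tool arm_command, never from a script. Its argument "deltas" is one flat list of numbers, 7 for each row, row after row: the turn, a rotation vector about the world's x, y, z as a fraction of full scale, then the shift along the world's x, y, z as a fraction of full scale, then the finger opening in mm, from 0 to 91.8. In form: [wx, wy, wz, dx, dy, dz, fingers, wx, wy, wz, dx, dy, dz, fingers, ...]. A call has 1 to 20 rows; each row is the pose to reach, as a shift and turn from the pose commanded when the call began; what a row does not reach only later rows make up. Full scale, the value 1, is 1 m for a shift and 90 degrees for a turn. A row lasts 1/10 s, in which the tool goes at most 50 mm and 8.59 degrees, less where a joint would pass 70% of its speed; a pose out of reach is approached as far as the arm can. A call with a number of a shift or a turn outside -1 to 1 is refused whole. A call with a gripper value outside its range is refused whole. The fingers move at their own pace and stop on an object; "force" is the grip in N (left out, the last holds). Time passes only in rows, so rows that repeat a pose let the fingers close. It gives the time, the measured TCP pose, the force, the opening and the grip force at its end, in the units of the state.
- sensors.observe(): the state, without advancing time (a new reading comes with each control period).
- optics.get_image(name): name is "scene" or "top" or "wrist"; returns the picture (420x560x3 uint8, blue, green, red); there is no depth.
- optics.calibration(name): a dict with "camera_matrix" (3x3 intrinsics, pixels), "rvec" (rotation vector, rad) and "tvec" (3), from world to camera coordinates, as OpenCV has them. Camera axes: x right, y down, z forward; pixel columns grow to the right and rows downward; lengths in m; the calibration is good to about 2 mm. The wrist camera is an equidistant fisheye: a pixel r from the principal point sees the ray r / f radians off the axis. A picture is of the moment at which its call begins: read the wrist's pose just before it. calibration takes no time and is no camera call; for the wrist camera it gives the pose at the moment of the call.
- arm.sign_off(): hands the job in; it is judged then, once.
The state is a dict: "clock": time; "joints": joint angles; "dq": joint speeds; "joint_efforts": joint torques, N m; "position": TCP position; "ee_rot": TCP orientation; "force": force on the tool from outside, world axes, zero at the start; "ft_torque": the same for the moment, N m; "width": opening from 0.0 (shut) to 1.0 (fully open); "gripper_force": force on a finger pad.
Only numpy, scipy, OpenCV 4.12 (cv2) and the standard library are available. Lean on these libraries where they do the work, as an engineer would, in place of code of your own. Each camera call takes 0.05 s, during which the arm holds its last target. There are 200 camera calls.

## Task

Load the blue rack of freshly cleaned rings into the warm-air dryer without gripping or lifting it: with one fingertip press down the yellow plate beside the chute so that the red gate bar stands fully up, and keep it held there while another finger pushes the rack along the chute, past the gate and fully home against the rubber stop at the end. The bar must not touch the rack; once the rack is past, take the hand away so that the gate swings shut behind it, and leave everything else on the bench undisturbed.

Things in the scene. Friction and masses are not known exactly. Their poses are not given: they have to be found in the camera images.
- dryer: Bench dryer, fixed; all x and y below are in its frame. x = feed direction, y = left as one looks along the feed, z up. Origin: on the bench top, on the chute's centreline, in the plane in which the red gate bar swings (x = 0). Chute, gate and blower stand on a flat drip tray (4 mm, rim 8 mm) from x = -175 to +210 mm, y = -145 to +90 mm.
- chute_mouth (a point): Start of the open-topped chute, on its floor and centreline (x = -175 mm). The chute runs straight to the end stop: white floor 6 mm above the bench, steel side walls 6 mm thick, inner faces at y = +21 and -21 mm, tops 26 mm above the bench.
- end_stop (a point): Middle of the face of the black rubber stop that closes the chute (x = +100 mm); the stop is 40 mm high.
- blower (a point): Middle of the top of the grey blower housing behind the stop: x = 107 to 207 mm, y = -105 to +65 mm, 129 mm high, with a carrying handle to 155 mm.
- gate_shaft (a point): Where the gate bar leaves its steel shaft. The shaft, 8 mm thick, runs along x on the left wall of the chute, at y = +24 mm, 32 mm above the bench, in two black bearing blocks (39 mm high, 12 mm wide) at x = -166 and +40 mm.
- gate (a joint): Angle of the gate (bar and press plate, one piece) about its shaft. 0 = shut: the bar lies level across the chute and stops the rack. Pressing the yellow plate down swings the bar up in its own plane to a stop at 1.40 rad, nearly upright; above 1.1 rad it is clear of a passing rack. A spring shuts it when let go; holding it up takes 2 to 4 N downward, 15 to 20 mm out from the shaft.
- gate_bar_tip (a point): Free end of the red gate bar (8 mm thick, reaching 38 mm from the shaft), on its axis. Shut: 32 mm above the bench, y = -14 mm. Fully up: the bar's top is 70 mm above the bench, and all to the right of y = +13 mm is free of it.
- press_plate (a point): Centre of the yellow press plate, outside the chute on its left (+y): 195 mm long (x = -165 to +30 mm), 34 mm wide from the shaft to its edge, 3 mm thick, a 5 mm bead on the edge. It can be pressed anywhere along its length, and a fingertip can slide along it while pressing.
- press_edge (a point): Middle of the plate's outer edge (x = -67 mm). Gate shut: the plate slopes up and outward at 45 degrees, this edge at y = +48 mm, 56 mm above the bench. Pressed to the stop: it slopes down and outward at 35 degrees, this edge at y = +52 mm, 13 mm above the bench, and 16 mm out from the shaft its upper face is about 23 mm above the bench.
- rack: Blue ring rack, loose, standing in the chute before the gate, 110 to 230 g. 80 mm long (x, along the feed), 36 mm wide, 36 mm tall. Origin: centre of its underside. Its end plates are 36 mm wide up to 20 mm, then 22 mm wide to the top; six rings hang between them. Push the flat rear plate (x = -40 mm in its own frame). Fully home its origin is at x = +60 mm in the dryer's frame, its rear 20 mm past the bar.
- empty_rack: Grey empty rack of the same shape (80 x 36 x 36 mm), loose, on the drip tray to the right of the chute. Leave alone.
- jar: Amber jar with a white cap, 42 mm wide, 52 mm tall, on the drip tray to the right of the chute. Leave alone.
- brush: Brush, 160 mm long, lying on the bench to the left of the dryer. Leave alone.
- mug: White mug, 80 mm wide, 95 mm tall. Leave alone.
- bottle: White plastic bottle, 64 mm wide, 170 mm tall. Leave alone.
- hammer: Small hammer, 230 mm long, lying on the bench. Leave alone.
- bowl: Copper bowl, 100 mm wide, 45 mm tall. Leave alone.
Things that resemble listed ones, but are neither listed nor needed, are in the scene too. There is more than one size of the rack; the one meant has the size given above.

How it is judged:
By the outcome, as a careful person would: the job done as asked, in the order asked, and still so for the second after the job is handed in, with the robot touching nothing.
It also fails if it takes over 56 s, if anything falls off the work surface, if the arm or the gripper's body presses on something with over 40 N, if the wrist force passes 120 N, or if a joint passes its speed limit or range.

## Working session

There is one attempt and no reset: what is moved stays moved. The work goes in short steps, Python scripts to look and compute and a tool call to move; the robot and the scene stay as the last step left them, time stands still between calls to the robot, and variables do not carry over. Pictures are saved under pics/ and viewed, at most 10 in all, crops included, and the job is handed in when it is done.

Besides the shell and the picture viewer there is one more tool, called after "Emit:" in YAML: its name, and indented under it one key for each argument. arm_command: Moves the arm, as the interface text tells. Its arguments: {"type":"object","properties":{"deltas":{"type":"array","items":{"type":"number"}},"force":{"type":"number"}},"required":["deltas"]}

```bash
ls; mkdir -p pics; python3 - <<'E'
from cell import sensors, optics, arm
import cv2
s=sensors.observe();print(s, arm.nose_length)
for n in("scene","top"):
    cv2.imwrite(f"pics/{n}0.png",optics.get_image(n)); print(n,optics.calibration(n))
E
```

```text
pics
{'clock': 0.0, 'joints': array([ 1.02242847,  0.43520986,  0.02499415,  1.57407788, -0.01160086,
        1.1340136 , -0.07513753]), 'dq': array([-0.0006666 ,  0.00247085, -0.00319302,  0.0012116 ,  0.00083402,
       -0.0001314 , -0.0001156 ]), 'joint_efforts': array([ 9.20089260e-04, -6.67841077e+01,  9.85518470e-01, -3.14460576e+01,
       -6.06235326e-02,  4.27929929e-02,  1.62381243e-04]), 'position': array([ 0.26917854, -0.56348085,  0.21356083]), 'ee_rot': array([-3.06247814e+00, -6.93905248e-01,  7.69514045e-04]), 'force': array([-1.01034675, -0.41755402,  0.02424   ]), 'ft_torque': array([-0.00676987,  0.02229738, -0.06670107]), 'gripper_force': 0.0, 'width': 0.9979602722253447} 0.019
scene {'camera_matrix': array([[438.70846799,   0.        , 280.83336384],
       [  0.        , 438.70846799, 207.26725164],
       [  0.        ,   0.        ,   1.        ]]), 'rvec': array([ 1.84958387,  1.49009359, -0.71096094]), 'tvec': array([-0.10972466, -0.21270716,  1.45879088])}
top {'camera_matrix': array([[530.26636677,   0.        , 270.51113067],
       [  0.        , 530.26636677, 203.1749459 ],
       [  0.        ,   0.        ,   1.        ]]), 'rvec': array([ 2.22325531, -1.96305298,  0.21422358]), 'tvec': array([-0.05011129,  0.49626047,  1.24829465])}
```

View pics/top0.png

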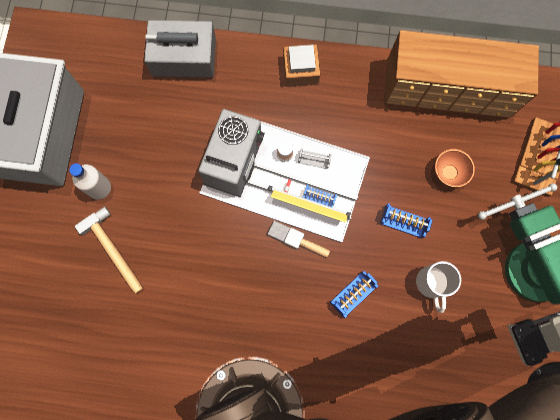

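View pics/scene0.png

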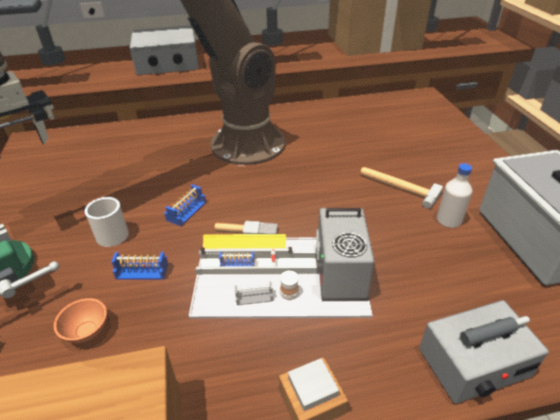

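The top view shows the dryer around (285,180). The feed runs toward image left, which is world +y. The yellow plate is on the robot side, about (272,193)–(348,217), with the red bar near (288,186) and the target blue rack near (320,196). Next I'll enlarge both views to pick out features.

```bash
python3 - <<'E'
import cv2,numpy as np
t=cv2.imread("pics/top0.png")[100:250,190:380]; s=cv2.imread("pics/scene0.png")[200:325,180:380]
cv2.imwrite("pics/t1.png",cv2.resize(t,None,fx=4,fy=4,interpolation=cv2.INTER_CUBIC))
cv2.imwrite("pics/s1.png",cv2.resize(s,None,fx=4,fy=4,interpolation=cv2.INTER_CUBIC))
E
```

```text
(no output)
```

View pics/t1.png

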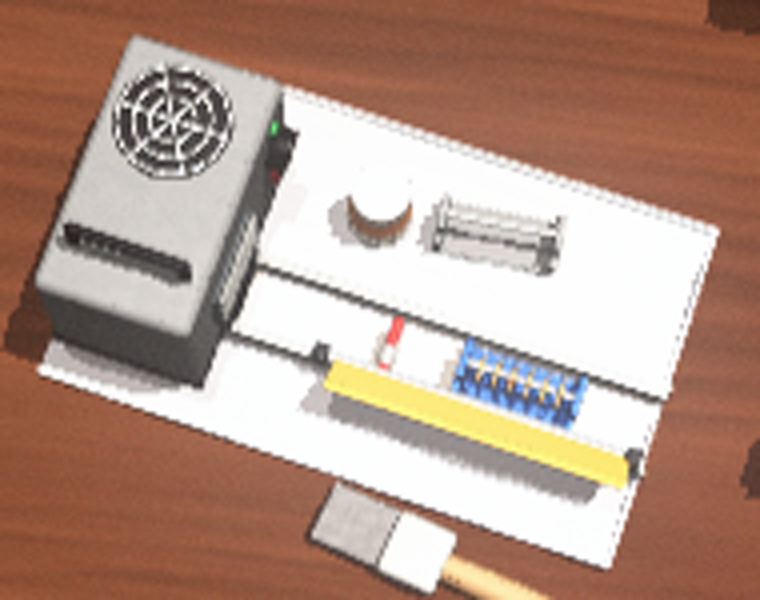

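View pics/s1.png

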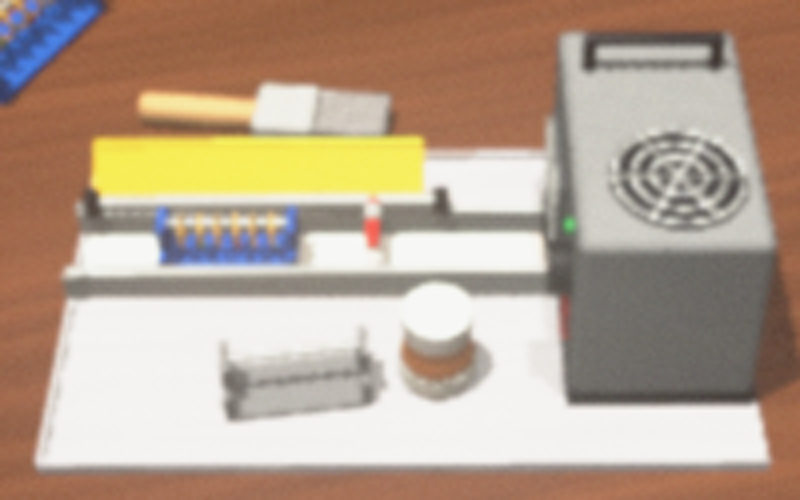

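The crops show the tray corners at top-crop (719,231), (610,568) and (40,374). The plate edge runs from (326,390) to (630,487), the bar tip is at (400,320), and the rack spans about (455,338)–(585,428). In the scene crop, the tray's right corners are (37,467) and (769,463), and the plate edge is (93,137)–(424,137). Nothing lies left of the chute on the tray.

```bash
cat >h.py <<'E'
import numpy as np,cv2
from cell import sensors,optics,arm
def ray(n,uv,z):
    c=optics.calibration(n);R=cv2.Rodrigues(c["rvec"])[0];o=-R.T@c["tvec"].ravel()
    d=R.T@np.linalg.inv(c["camera_matrix"])@[*uv,1]
    return (o+d*(z-o[2])/d[2])
def T(uv): return (190+uv[0]/4-.375,100+uv[1]/4-.375)
def S(uv): return (180+uv[0]/4-.375,200+uv[1]/4-.375)
E
python3 - <<'E'
from h import *
F=[("top",T((719,231)),(-175,-145,8)),("top",T((610,568)),(-175,90,8)),("top",T((40,374)),(210,90,8)),
("top",T((326,390)),(30,48,55)),("top",T((630,487)),(-165,48,55)),("top",T((400,320)),(0,-14,34)),("top",T((137,37)),(207,-105,129)),("top",T((283,85)),(107,-105,129)),
("scene",S((37,467)),(-175,-145,4)),("scene",S((769,463)),(210,-145,4)),("scene",S((93,137)),(-165,48,57)),("scene",S((424,137)),(30,48,57)),
("scene",S((65,280)),(-175,-27,18)),("scene",S((770,247)),(207,-105,129)),("scene",S((562,35)),(107,65,129))]
W=np.array([ray(n,u,p[2]/1e3)[:2] for n,u,p in F]);D=np.array([p[:2] for *_,p in F])/1e3
def fit(W,D):
    a=W-W.mean(0);b=D-D.mean(0);th=np.arctan2((b[:,0]*a[:,1]-b[:,1]*a[:,0]).sum(),(a*b).sum())
    R=np.array([[np.cos(th),-np.sin(th)],[np.sin(th),np.cos(th)]]);return th,R,W.mean(0)-R@D.mean(0)
for nm in("top","scene",None):
    k=[nm in(None,f[0]) for f in F];th,R,t=fit(W[k],D[k]);print(nm,th,t);print(np.round(((W[k]-t)@R-D[k])*1e3,1).tolist())
np.save("d.npy",[*t,th])
def d(n,u,z):return np.round((ray(n,u,z/1e3)[:2]-t)@R*1e3,1)
tt=cv2.imread("pics/top0.png")
for n,lo,hi in(("top",(300,180),(340,212)),("scene",(215,245),(260,270))):
    im=cv2.imread(f"pics/{n}0.png");h=cv2.cvtColor(im,cv2.COLOR_BGR2HSV);m=cv2.inRange(h,(100,120,50),(125,255,255));k=np.zeros_like(m);k[lo[1]:hi[1],lo[0]:hi[0]]=255
    q=cv2.findNonZero(m&k).reshape(-1,2)
    for z in(6,26,42):
        P=np.array([d(n,u,z) for u in q]);print(n,z,P.min(0),P.max(0))
print("rear top corner",d("top",T((585,377)),26),d("top",T((575,427)),26),"front",d("top",T((467,338)),26),"scene rear bottom",d("scene",S((162,262)),16),d("scene",S((297,262)),16))
E
```

```text
top 1.3640233656077883 [ 0.55610652 -0.02656771]
[[1.0, 0.5], [2.3, -0.7], [-0.4, -1.9], [-0.8, 1.1], [-0.8, -1.5], [1.5, 0.4], [-4.7, 0.8], [1.9, 1.3]]
scene 1.3484383879691986 [ 0.556724   -0.02476692]
[[2.0, -1.2], [2.0, 3.0], [-1.3, 2.5], [0.2, 2.5], [-0.6, -0.5], [-4.1, 0.2], [1.9, -6.5]]
None 1.3566657365748602 [ 0.55637539 -0.02582313]
[[1.3, -0.7], [0.9, -1.9], [-1.9, -0.2], [-1.9, 1.5], [-1.9, -2.6], [0.8, 0.5], [-4.7, 2.4], [1.8, 2.2], [1.9, 0.1], [1.9, 1.2], [0.2, 3.7], [1.7, 2.1], [0.3, 0.8], [-3.9, -1.6], [3.5, -7.5]]
top 6 [-122.   -22.3] [-43.6  10.4]
top 26 [-121.3  -16.9] [-44.1  15.2]
top 42 [-120.8  -12.6] [-44.5  19.1]
scene 6 [-127.7    1.7] [-53.7  38. ]
scene 26 [-123.5  -16.8] [-51.4  18.6]
scene 42 [-120.1  -31.6] [-49.6   3. ]
rear top corner [-120.9  -19.1] [-124.9   13.7] front [-42.6 -18.5] scene rear bottom [-120.9  -10.8] [-42.4 -11.3]
```

Both views agree: the dryer origin is near (0.556,-0.026) with yaw 1.36, and the rack's rear is at x≈-122 mm. The plan is a vertical tool with fingers 32 mm apart. One finger presses the plate with its inner edge at y≈40, and the other sits in the chute at y≈-2 behind the rack. First I move to a hover.

Emit:
arm_command:
  deltas: [0.09,0,0,0,0,0,32.5]
  force: 20

```text
clock: 0.2
position: [0.2707, -0.5588, 0.2141]
ee_rot: [-2.923, -0.67, -0.048]
force: [1.2, 0.0, 0.4]
width: 0.954
gripper_force: 0.0
```

I put that turn on x instead of z, so it tilted the tool slightly in free air. I'll undo it before going on.

Emit:
arm_command:
  deltas: [-0.09,0,0,0,0,0,32.5,-0.09,0,0,0,0,0,32.5]

```text
clock: 0.4
position: [0.2692, -0.5605, 0.208]
ee_rot: [-3.054, -0.695, 0.005]
force: [0.3, 1.8, -0.6]
width: 0.792
gripper_force: 0.0
```

Emit:
arm_command:
  deltas: [0,0,0.05,0.02,0.035,0.02,32.5,0,0,0.12,0.05,0.08,0.02,32.5,0,0,0.2,0.08,0.13,0.02,32.5,0,0,0.27,0.11,0.18,0.02,32.5,0,0,0.35,0.14,0.23,0.02,32.5,0,0,0.42,0.165,0.28,0.02,32.5,0,0,0.5,0.195,0.33,0.02,32.5,0,0,0.55,0.215,0.37,0.02,32.5,0,0,0.582,0.233,0.399,0.02,32.5,0,0,0.582,0.233,0.399,0.0,32.5,0,0,0.582,0.233,0.399,0.0,32.5,0,0,0.582,0.233,0.399,0.0,32.5]

```text
clock: 1.6
position: [0.5023, -0.1651, 0.2157]
ee_rot: [2.441, 1.976, 0.0]
force: [-0.8, -0.4, 1.0]
width: 0.351
gripper_force: 0.0
```

```bash
cat >>h.py <<'E'
def pose():
    s=sensors.observe();x0,y0,th=np.load("d.npy");R=np.array([[np.cos(th),-np.sin(th)],[np.sin(th),np.cos(th)]])
    A=cv2.Rodrigues(s["ee_rot"])[0];d=(s["position"][:2]-[x0,y0])@R*1e3
    print("t",s["clock"],"tcp dryer mm",d.round(1),"tip z",round((s["position"][2]-.019)*1e3,1),"F",s["force"].round(1),"w mm",s["width"]*92,"tooly-yaw",np.arctan2(A[1,1],A[0,1])-(th-np.pi/2),"tz",A[:,2].round(4))
E
python3 - <<'E'
from h import *
np.save("d.npy",[.5563,-.0262,1.36])
pose();c=optics.calibration("wrist");print(c);cv2.imwrite("pics/w1.png",optics.get_image("wrist"))
E
```

```text
t 1.6 tcp dryer mm [-147.1   23.7] tip z 196.7 F [-0.8 -0.4  1. ] w mm 32.271043614761055 tooly-yaw 0.0007242549607743842 tz [ 8.e-04 -6.e-04 -1.e+00]
{'camera_matrix': array([[325.1922621 ,   0.        , 275.68607905],
       [  0.        , 325.1922621 , 203.50727843],
       [  0.        ,   0.        ,   1.        ]]), 'rvec': array([-2.81760242,  0.2985841 ,  0.04630863]), 'tvec': array([-0.52568658, -0.09238639,  0.37485197])}
```

View pics/w1.png

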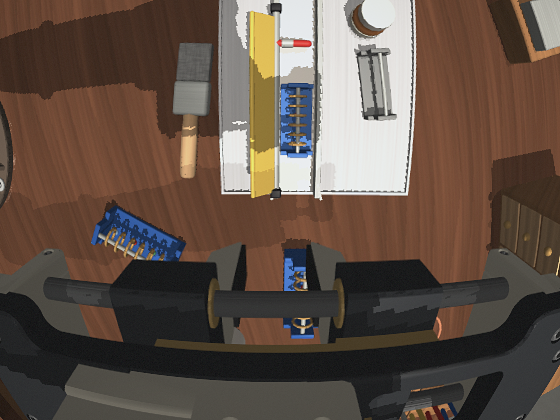

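The wrist view shows the chute ahead. Tray corners are at (221,193) and (409,195), the bar tip at (311,43), rack rear corners at (281,157) and (312,157), and the right wall's mouth end at (318,198). I'll check these against the pose.

```bash
python3 - <<'E'
from h import *
c=optics.calibration("wrist");R=cv2.Rodrigues(c["rvec"])[0];o=-R.T@c["tvec"].ravel();K=c["camera_matrix"]
x0,y0,th=np.load("d.npy");Q=np.array([[np.cos(th),-np.sin(th)],[np.sin(th),np.cos(th)]])
def w(u,z):
    v=(np.array(u,float)-K[:2,2])/K[0,0];r=np.linalg.norm(v);d=R.T@[*(v/r*np.sin(r)),np.cos(r)]
    return ((o+d*(z/1e3-o[2])/d[2])[:2]-[x0,y0])@Q*1e3
for n,u,z,e in[("corner L",(221,193),6,(-175,90)),("corner R",(409,195),6,(-175,-145)),("bar tip",(311,43),32,(0,-14)),("wall end R",(318,198),26,(-175,-24)),("wall far",(318,20),26,(None,-24)),("plate edge near",(250,196),56,(-165,48)),("plate edge far",(251,12),56,(30,48)),("shaft near",(276,186),36,(-160,24)),("shaft far",(276,15),36,(30,24)),("rack rear",(281,157),26,(0,18)),("rack rear",(312,157),26,(0,-18)),("rack front",(283,84),26,(0,18)),("rack front",(315,84),26,(0,-18))]:
    print(n,w(u,z).round(1),e)
E
```

```text
corner L [-173.5   90.6] (-175, 90)
corner R [-176.1 -148. ] (-175, -145)
bar tip [  0.5 -14.3] (0, -14)
wall end R [-174.2  -25.5] (-175, -24)
wall far [ 28.8 -22.8] (None, -24)
plate edge near [-162.8   50.8] (-165, 48)
plate edge far [29.1 47.8] (30, 48)
shaft near [-157.2   23.3] (-160, 24)
shaft far [30.9 22.9] (30, 24)
rack rear [-126.3   17.6] (0, 18)
rack rear [-126.1  -17.2] (0, -18)
rack front [-45.   15.4] (0, 18)
rack front [-44.5 -19.4] (0, -18)
```

The refinement agrees within 2 mm, and the pose is right. Next is the descent, slower once it reaches the plate.

Emit:
arm_command:
  deltas: [0,0,0,0,0,-0.045,32.5,0,0,0,0,0,-0.09,32.5,0,0,0,0,0,-0.125,32.5,0,0,0,0,0,-0.135,32.5,0,0,0,0,0,-0.14,32.5,0,0,0,0,0,-0.145,32.5,0,0,0,0,0,-0.15,32.5,0,0,0,0,0,-0.155,32.5,0,0,0,0,0,-0.16,32.5,0,0,0,0,0,-0.165,32.5,0,0,0,0,0,-0.168,32.5,0,0,0,0,0,-0.168,32.5]

```text
clock: 2.85
position: [0.5022, -0.1648, 0.0459]
ee_rot: [-2.442, -1.975, 0.001]
force: [0.9, 0.4, -0.9]
width: 0.354
gripper_force: 0.0
```

```bash
python3 - <<'E'
from h import *
pose();cv2.imwrite("pics/w2.png",optics.get_image("wrist"));s=optics.get_image("scene")[180:330,180:380];cv2.imwrite("pics/s2.png",cv2.resize(s,None,fx=4,fy=4,interpolation=cv2.INTER_CUBIC))
E
```

```text
t 2.85 tcp dryer mm [-146.9   23.9] tip z 26.9 F [ 0.9  0.4 -0.9] w mm 32.55316305010572 tooly-yaw 5.1557678122593487e-05 tz [-8.e-04  2.e-04 -1.e+00]
```

View pics/w2.png

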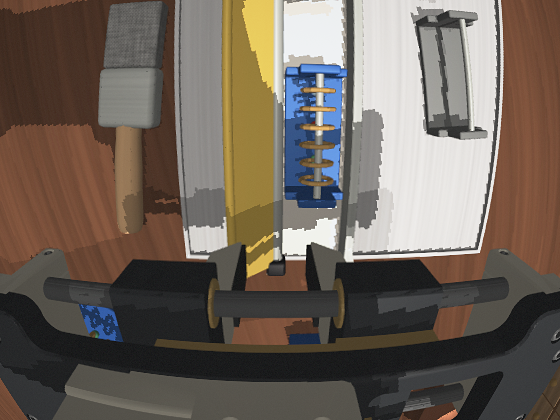

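View pics/s2.png

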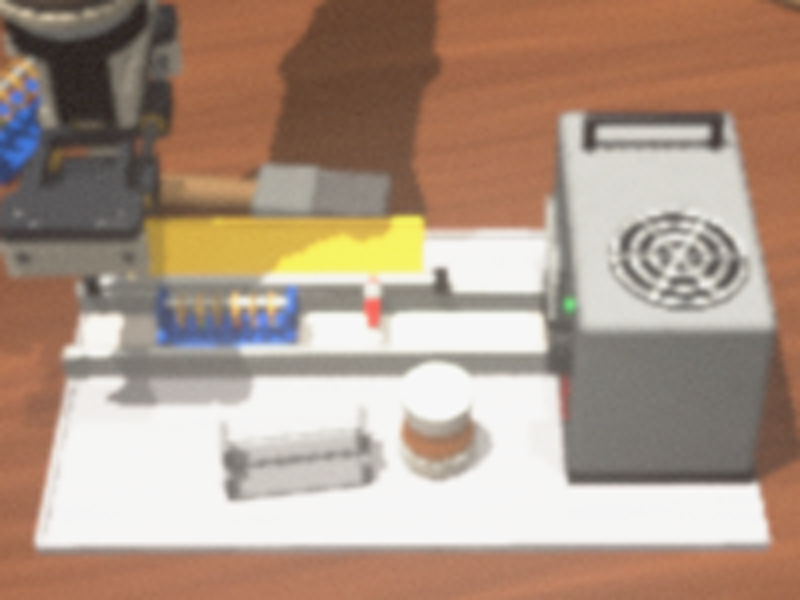

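Neither picture shows the expected change. The plate is still up (scene crop rows 216–272) and the bar is still shut, with no force at a computed tip height of 27 mm. I'll project the expected fingertip points to find out why.

```bash
python3 - <<'E'
from h import *
pose()
x0,y0,th=np.load("d.npy");Q=np.array([[np.cos(th),-np.sin(th)],[np.sin(th),np.cos(th)]])
def W(p): return np.array([*(Q@np.array(p[:2])/1e3+[x0,y0]),p[2]/1e3])
c=optics.calibration("wrist");R=cv2.Rodrigues(c["rvec"])[0];K=c["camera_matrix"]
print("cam",(-R.T@c["tvec"].ravel()))
def pw(p):
    q=R@W(p)+c["tvec"].ravel();a=np.arctan2(np.hypot(*q[:2]),q[2]);return (q[:2]/np.hypot(*q[:2])*a*K[0,0]+K[:2,2]).round()
s=optics.calibration("scene")
def ps(p):
    u=cv2.projectPoints(W(p)[None],s["rvec"],s["tvec"],s["camera_matrix"],None)[0].ravel();return ((u-[180,180])*4).round()
for n,p in dict(A_in_front=(-137.5,40,27),A_in_back=(-156,40,27),B_in_front=(-137.5,7.5,27),A_in_up=(-137.5,40,65),B_in_up=(-137.5,7.5,65),plate_edge_near=(-165,48,56),plate_edge_mid=(-100,48,56),plate_shut_30=(30,48,56),pressed_near=(-165,52,13),pressed_mid=(-100,52,13),pressed_far=(30,52,13),body=(-110,-72,93),wallL=(-175,24,26)).items(): print(n,pw(p),ps(p))
E
```

```text
t 2.95 tcp dryer mm [-146.9   23.6] tip z 27.3 F [0.1 0.  0. ] w mm 32.609857126011136 tooly-yaw 1.0922033138793807e-05 tz [-0.  0. -1.]
cam [ 0.51977976 -0.08451368  0.21592843]
A_in_front [250. 223.] [140. 266.]
A_in_back [251. 249.] [109. 266.]
B_in_front [302. 223.] [133. 305.]
A_in_up [244. 249.] [132. 220.]
B_in_up [307. 249.] [126. 259.]
plate_edge_near [234. 285.] [ 89. 222.]
plate_edge_mid [228. 174.] [199. 221.]
plate_shut_30 [228. -69.] [419. 219.]
pressed_near [235. 252.] [ 99. 268.]
pressed_mid [231. 159.] [206. 268.]
pressed_far [231. -37.] [419. 266.]
body [481. 216.] [153. 327.]
wallL [275. 274.] [ 73. 287.]
```

The projections explain it. In the wrist image the fingertips sit at (244,245) and (308,245), 64 px apart. At 27 mm height they would be at row 223 and 52 px apart. So the real tips are at about 60 mm, roughly 35 mm higher than the reported pose and nose length imply, while x and y match. I'll go by the images and force and descend in small steps.

Emit:
arm_command:
  deltas: [0,0,0,0,0,-0.004,32.5,0,0,0,0,0,-0.008,32.5,0,0,0,0,0,-0.012,32.5,0,0,0,0,0,-0.015,32.5,0,0,0,0,0,-0.015,32.5,0,0,0,0,0,-0.015,32.5]

```text
clock: 3.55
position: [0.5025, -0.1649, 0.0313]
ee_rot: [-2.443, -1.975, -0.0]
force: [-0.5, 0.1, 0.9]
width: 0.354
gripper_force: 0.4
```

```bash
python3 - <<'E'
from h import *
pose()
s=optics.get_image("scene");cv2.imwrite("pics/s3.png",s)
h=cv2.cvtColor(s,cv2.COLOR_BGR2HSV)[225:260,235:290];y=cv2.inRange(h,(22,120,100),(35,255,255));print("yellow px rows at each col",(y>0).sum(0)[::6], "was:")
h=cv2.cvtColor(cv2.imread("pics/scene0.png"),cv2.COLOR_BGR2HSV)[225:260,235:290];print((cv2.inRange(h,(22,120,100),(35,255,255))>0).sum(0)[::6])
E
```

```text
t 3.55 tcp dryer mm [-146.9   23.5] tip z 12.3 F [-0.5  0.1  0.9] w mm 32.56064787867128 tooly-yaw -6.264060868999e-05 tz [ 0.  0. -1.]
yellow px rows at each col [12 12 12 11 11 11 11 11 12  0] was:
[14 14 14 13 14 14 14 14 14  0]
```

The plate has started to turn (yellow height 14→12 px), which confirms the offset. I'll keep pressing with the same checks.

Emit:
arm_command:
  deltas: [0,0,0,0,0,-0.004,32.5,0,0,0,0,0,-0.008,32.5,0,0,0,0,0,-0.012,32.5,0,0,0,0,0,-0.016,32.5,0,0,0,0,0,-0.018,32.5,0,0,0,0,0,-0.018,32.5,0,0,0,0,0,-0.018,32.5]

```text
clock: 4.3
position: [0.5025, -0.1649, 0.0133]
ee_rot: [2.443, 1.975, 0.0]
force: [0.0, 0.3, 2.0]
width: 0.354
gripper_force: 0.9
```

```bash
python3 - <<'E'
from h import *
pose()
s=optics.get_image("scene");c=cv2.resize(s[180:330,180:380],None,fx=4,fy=4,interpolation=cv2.INTER_CUBIC)
w=optics.get_image("wrist");cv2.imwrite("pics/c4.png",np.vstack([c[:, :560][:300+60],w[:300-60]])[:600])
h=cv2.cvtColor(s,cv2.COLOR_BGR2HSV);r=cv2.inRange(h,(0,130,120),(8,255,255))|cv2.inRange(h,(172,130,120),(180,255,255));p=cv2.findNonZero(r[230:275,260:290]);print("red bbox",cv2.boundingRect(p))
y=cv2.inRange(h[225:260,235:290],(22,120,100),(35,255,255));print((y>0).sum(0)[::6])
E
```

```text
t 4.3 tcp dryer mm [-146.9   23.6] tip z -5.7 F [0.  0.3 2. ] w mm 32.53379650821381 tooly-yaw 1.20836597072016e-05 tz [ 0. -0. -1.]
red bbox (12, 13, 2, 2)
[1 1 0 1 2 2 0 3 1 0]
```

View pics/c4.png

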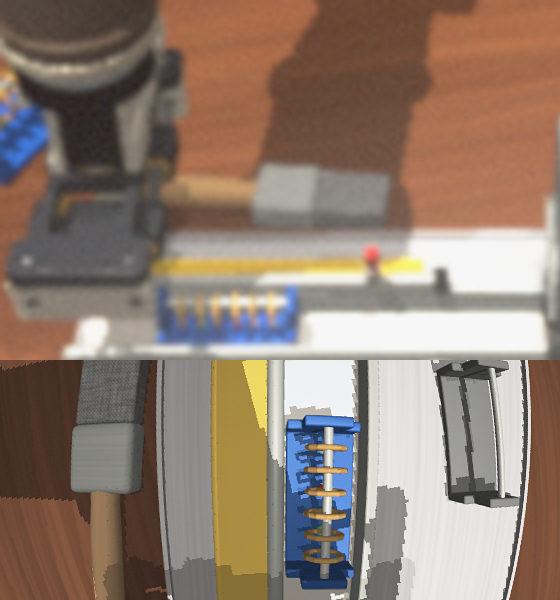

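Now the plate is nearly flat. The red bar tip has risen to scene crop (372,252), and the rack is undisturbed. I'll press on until the stop shows up in the force.

Emit:
arm_command:
  deltas: [0,0,0,0,0,-0.002,32.5,0,0,0,0,0,-0.004,32.5,0,0,0,0,0,-0.006,32.5,0,0,0,0,0,-0.006,32.5]

```text
clock: 4.8
position: [0.5034, -0.1651, 0.0087]
ee_rot: [2.442, 1.974, 0.001]
force: [-3.3, 0.5, 24.0]
width: 0.358
gripper_force: 10.6
```

Emit:
arm_command:
  deltas: [0,0,0,0,0,-0.002,32.5,0,0,0,0,0,-0.002,32.5]

```text
clock: 5.0
position: [0.5037, -0.1652, 0.0078]
ee_rot: [2.441, 1.974, 0.002]
force: [-7.4, 2.1, 37.9]
width: 0.353
gripper_force: 17.3
```

```bash
cat >>h.py <<'E'
def bar():
    x0,y0,th=np.load("d.npy");R=np.array([[np.cos(th),-np.sin(th)],[np.sin(th),np.cos(th)]])
    c=optics.calibration("scene");C=cv2.Rodrigues(c["rvec"])[0];o=-C.T@c["tvec"].ravel()
    h=cv2.cvtColor(optics.get_image("scene"),cv2.COLOR_BGR2HSV);m=cv2.inRange(h,(0,130,120),(8,255,255))|cv2.inRange(h,(172,130,120),(180,255,255))
    p=cv2.findNonZero(m[215:275,260:290]).reshape(-1,2)+[260,215]
    for u in(p[p[:,1].argmin()],p[p[:,1].argmax()]):   # meet plane x=0 of dryer
        d=C.T@np.linalg.inv(c["camera_matrix"])@[*u,1];n=np.array([*R[:,0],0]);P=o+d*((np.array([x0,y0,0])-o)@n)/(d@n);print("bar px",u,"y,z mm",round(((P[:2]-[x0,y0])@R[:,1])*1e3,1),round(P[2]*1e3,1))
        a=np.array([0,0,0]);e=cv2
    for a in(1.0,1.2,1.4):   # expected pixel of tip
        q=np.array([*(R@[0,.024-.038*np.cos(a)]+[x0,y0]),.032+.038*np.sin(a)]);print(a,cv2.projectPoints(q[None],c["rvec"],c["tvec"],c["camera_matrix"],None)[0].ravel().round(1))
E
python3 - <<'E'
from h import *
pose();bar()
E
```

```text
t 5.0 tcp dryer mm [-146.9   22.4] tip z -11.2 F [-7.4  2.1 37.9] w mm 32.50056606282117 tooly-yaw -6.522125866953443e-05 tz [ 0.0025 -0.0014 -1.    ]
bar px [272 240] y,z mm 38.2 48.7
bar px [272 242] y,z mm 34.3 46.0
1.0 [271.6 245.8]
1.2 [271.6 242.7]
1.4 [271.6 239.8]
```

The stop is reached: the red tip at row 240 matches 1.4 rad, but the force is 38 N. I'll ease off to about 10 N.

Emit:
arm_command:
  deltas: [0,0,0,0,0,0.002,32.5,0,0,0,0,0,0.004,32.5,0,0,0,0,0,0.004,32.5]

```text
clock: 5.35
position: [0.5028, -0.165, 0.0099]
ee_rot: [2.442, 1.975, 0.001]
force: [0.0, -0.3, 7.0]
width: 0.351
gripper_force: 2.9
```

```bash
python3 - <<'E'
from h import *
pose();bar()
E
```

```text
t 5.35 tcp dryer mm [-146.9   23.2] tip z -9.1 F [ 0.  -0.3  7. ] w mm 32.31920886069519 tooly-yaw -9.526178358834625e-05 tz [ 1.e-03 -4.e-04 -1.e+00]
bar px [272 240] y,z mm 38.2 48.7
bar px [272 242] y,z mm 34.3 46.0
1.0 [271.6 245.8]
1.2 [271.6 242.7]
1.4 [271.6 239.8]
```

It now holds at 7 N with the bar at its stop. Next I push along the chute, direction (0.209, 0.978), starting with 40 mm.

Emit:
arm_command:
  deltas: [0,0,0,0.001,0.0049,0,32.5,0,0,0,0.0021,0.0098,0,32.5,0,0,0,0.0031,0.0147,0,32.5,0,0,0,0.0042,0.0196,0,32.5,0,0,0,0.0052,0.0244,0,32.5,0,0,0,0.0063,0.0293,0,32.5,0,0,0,0.0073,0.0342,0,32.5,0,0,0,0.0084,0.0391,0,32.5,0,0,0,0.0084,0.0391,0,32.5]

```text
clock: 6.3
position: [0.51, -0.1254, 0.009]
ee_rot: [-2.442, -1.975, 0.002]
force: [-3.7, -1.9, 4.5]
width: 0.358
gripper_force: 2.7
```

```bash
cat >>h.py <<'E'
def rack():
    x0,y0,th=np.load("d.npy");R=np.array([[np.cos(th),-np.sin(th)],[np.sin(th),np.cos(th)]])
    h=cv2.cvtColor(optics.get_image("scene"),cv2.COLOR_BGR2HSV);m=cv2.inRange(h,(100,120,50),(125,255,255));m[:245]=0;m[270:]=0;m[:,:205]=0;m[:,330:]=0
    n,l,s,_=cv2.connectedComponentsWithStats(m)
    q=cv2.findNonZero(m).reshape(-1,2)
    for u in(q[q[:,0].argmin()],q[q[:,0].argmax()]): print("rack end px",u,"x mm",((ray("scene",u,.016)[:2]-[x0,y0])@R[:,0]*1e3).round(1))
E
python3 - <<'E'
from h import *
pose();bar();rack()
E
```

```text
t 6.3 tcp dryer mm [-106.7   24.5] tip z -10.0 F [-3.7 -1.9  4.5] w mm 32.96563388202976 tooly-yaw 0.0004780056671940258 tz [-1.8e-03 -1.0e-04 -1.0e+00]
bar px [272 240] y,z mm 38.2 48.7
bar px [272 242] y,z mm 34.3 46.0
1.0 [271.6 245.8]
1.2 [271.6 242.7]
1.4 [271.6 239.8]
rack end px [254 264] x mm -41.9
rack end px [265 256] x mm -17.1
```

The rack moved, with its front now at x≈-17 mm. The bar is still at its stop and the forces are small. I'll continue another 70 mm, with 1 mm of correction away from the bar.

Emit:
arm_command:
  deltas: [0,0,0,0.002,0.0047,-0.0005,32.5,0,0,0,0.0031,0.0096,-0.0005,32.5,0,0,0,0.0041,0.0145,-0.0005,32.5,0,0,0,0.0052,0.0194,-0.0005,32.5,0,0,0,0.0062,0.0242,-0.0005,32.5,0,0,0,0.0073,0.0291,-0.0005,32.5,0,0,0,0.0083,0.034,-0.0005,32.5,0,0,0,0.0094,0.0389,-0.0005,32.5,0,0,0,0.0104,0.0438,-0.0005,32.5,0,0,0,0.0115,0.0487,-0.0005,32.5,0,0,0,0.0125,0.0536,-0.0005,32.5,0,0,0,0.0136,0.0585,-0.0005,32.5,0,0,0,0.0146,0.0634,-0.0005,32.5,0,0,0,0.0156,0.0683,-0.0005,32.5]

```text
clock: 7.8
position: [0.5242, -0.0602, 0.0086]
ee_rot: [-2.445, -1.972, 0.008]
force: [-8.5, -9.3, 11.2]
width: 0.356
gripper_force: 6.9
```

```bash
python3 - <<'E'
from h import *
pose();bar();rack()
E
```

```text
t 7.8 tcp dryer mm [-39.9  24.3] tip z -10.4 F [-8.5 -9.3 11.2] w mm 32.713786002935215 tooly-yaw -0.002346141704220678 tz [-0.004 -0.003 -1.   ]
bar px [272 241] y,z mm 36.2 47.3
bar px [273 242] y,z mm 93.0 -11.6
1.0 [271.6 245.8]
1.2 [271.6 242.7]
1.4 [271.6 239.8]
rack end px [283 263] x mm 25.6
rack end px [294 254] x mm 51.8
```

The rack is halfway past with its front at +51 mm. The sideways force is what an 11 N press on the 35° plate would give. I'll continue 44 mm with a slightly lighter press, then approach the stop slowly.

Emit:
arm_command:
  deltas: [0,0,0,0.001,0.0049,0.0004,32.5,0,0,0,0.0021,0.0098,0.0004,32.5,0,0,0,0.0031,0.0147,0.0004,32.5,0,0,0,0.0042,0.0196,0.0004,32.5,0,0,0,0.0052,0.0244,0.0004,32.5,0,0,0,0.0063,0.0293,0.0004,32.5,0,0,0,0.0073,0.0342,0.0004,32.5,0,0,0,0.0084,0.0391,0.0004,32.5,0,0,0,0.0092,0.043,0.0004,32.5,0,0,0,0.0092,0.043,0.0004,32.5]

```text
clock: 8.9
position: [0.5339, -0.0154, 0.0088]
ee_rot: [-2.442, -1.974, 0.005]
force: [-6.5, -5.1, 7.8]
width: 0.352
gripper_force: 4.7
```

```bash
python3 - <<'E'
from h import *
pose();bar();rack()
E
```

```text
t 8.9 tcp dryer mm [ 5.9 24.1] tip z -10.2 F [-6.5 -5.1  7.8] w mm 32.376272176309925 tooly-yaw -0.0003915764789602927 tz [-0.0033 -0.0014 -1.    ]Traceback (most recent call last):
  File "<stdin>", line 2, in <module>
  File "h.py", line 17, in bar
    p=cv2.findNonZero(m[215:275,260:290]).reshape(-1,2)+[260,215]
      ^^^^^^^^^^^^^^^^^^^^^^^^^^^^^^^^^^^^^^^^^^^
AttributeError: 'NoneType' object has no attribute 'reshape'
```

The bar is now hidden behind the hand, as expected at this position, and the rack's rear is at about +15 mm. I'll creep onto the stop.

Emit:
arm_command:
  deltas: [0,0,0,0.0003,0.0015,0,32.5,0,0,0,0.0006,0.0029,0,32.5,0,0,0,0.0008,0.0039,0,32.5,0,0,0,0.0008,0.0039,0,32.5]

```text
clock: 9.35
position: [0.5346, -0.0124, 0.0089]
ee_rot: [-2.444, -1.974, 0.006]
force: [-6.4, -6.1, 8.2]
width: 0.356
gripper_force: 5.1
```

Emit:
arm_command:
  deltas: [0,0,0,0.0003,0.0015,0,32.5,0,0,0,0.0004,0.002,0,32.5,0,0,0,0.0004,0.002,0,32.5]

```text
clock: 9.65
position: [0.5351, -0.0105, 0.0089]
ee_rot: [-2.444, -1.974, 0.006]
force: [-7.2, -7.4, 8.2]
width: 0.349
gripper_force: 5.1
```

```bash
python3 - <<'E'
from h import *
pose();rack()
E
```

```text
t 9.65 tcp dryer mm [10.9 24.1] tip z -10.1 F [-7.2 -7.4  8.2] w mm 32.11630450610239 tooly-yaw -0.0012737725801703348 tz [-0.0033 -0.0021 -1.    ]
rack end px [304 262] x mm 74.6
rack end px [315 251] x mm 102.2
```

Emit:
arm_command:
  deltas: [0,0,0,0.0003,0.0015,0,32.5,0,0,0,0.0004,0.002,0,32.5,0,0,0,0.0004,0.002,0,32.5]

```text
clock: 10.0
position: [0.535, -0.0103, 0.0089]
ee_rot: [2.445, 1.972, -0.009]
force: [-7.3, -11.8, 10.8]
width: 0.355
gripper_force: 7.5
```

Emit:
arm_command:
  deltas: [0,0,0,0.0002,0.001,0,32.5,0,0,0,0.0004,0.002,0,32.5,0,0,0,0.0004,0.002,0,32.5]

```text
clock: 10.3
position: [0.535, -0.0102, 0.0089]
ee_rot: [2.446, 1.969, -0.012]
force: [-9.8, -16.4, 13.5]
width: 0.353
gripper_force: 10.5
```

The position has stopped changing and the feed force is climbing, so the rack is home against the rubber. Next I slide back 47 mm with the plate still pressed, so the finger clears the bar's plane, then lift.

Emit:
arm_command:
  deltas: [0,0,0,-0.0008,-0.004,0,32.5,0,0,0,-0.0017,-0.008,0,32.5,0,0,0,-0.003,-0.014,0,32.5,0,0,0,-0.0045,-0.021,0,32.5,0,0,0,-0.006,-0.028,0,32.5,0,0,0,-0.0077,-0.036,0,32.5,0,0,0,-0.009,-0.042,0,32.5,0,0,0,-0.01,-0.047,0,32.5,0,0,0,-0.01,-0.047,0,32.5]

```text
clock: 11.2
position: [0.5274, -0.0492, 0.0094]
ee_rot: [-2.44, -1.975, -0.003]
force: [-5.3, 5.7, 7.4]
width: 0.352
gripper_force: 4.9
```

```bash
python3 - <<'E'
from h import *
pose();rack();bar()
E
```

```text
t 11.2 tcp dryer mm [-28.5  23.4] tip z -9.6 F [-5.3  5.7  7.4] w mm 32.35656174465196 tooly-yaw 0.0012415279356942088 tz [-0.      0.0029 -1.    ]
rack end px [283 263] x mm 25.6
rack end px [315 251] x mm 102.2Traceback (most recent call last):
  File "<stdin>", line 2, in <module>
  File "h.py", line 17, in bar
    p=cv2.findNonZero(m[215:275,260:290]).reshape(-1,2)+[260,215]
      ^^^^^^^^^^^^^^^^^^^^^^^^^^^^^^^^^^^^^^^^^^^
AttributeError: 'NoneType' object has no attribute 'reshape'
```

The rack stayed home (front edge still at px 315), and the finger is about 15 mm short of the bar's plane. Lifting gently so the gate closes.

Emit:
arm_command:
  deltas: [0,0,0,0,0,0.005,32.5,0,0,0,0,0,0.01,32.5,0,0,0,0,0,0.015,32.5,0,0,0,0,0,0.02,32.5,0,0,0,0,0,0.025,32.5,0,0,0,0,0,0.03,32.5,0,0,0,0,0,0.035,32.5,0,0,0,0,0,0.04,32.5,0,0,0,0,0,0.045,32.5,0,0,0,0,0,0.055,32.5,0,0,0,0,0,0.08,32.5,0,0,0,0,0,0.12,32.5,0,0,0,0,0,0.16,32.5,0,0,0,-0.03,-0.04,0.2,32.5,0,0,0,-0.06,-0.08,0.2,32.5,0,0,0,-0.09,-0.12,0.2,32.5,0,0,0,-0.11,-0.15,0.2,32.5,0,0,0,-0.11,-0.15,0.2,32.5]

```text
clock: 13.1
position: [0.4134, -0.2073, 0.2099]
ee_rot: [2.451, 1.963, -0.004]
force: [-0.5, 0.4, 0.2]
width: 0.357
gripper_force: 0.0
```

```bash
python3 - <<'E'
from h import *
pose();rack()
for n,(a,b,c,d) in(("top",(100,250,190,380)),("scene",(180,330,180,380))):
    i=cv2.resize(optics.get_image(n)[a:b,c:d],(400,300),interpolation=cv2.INTER_CUBIC); globals()[n]=i
cv2.imwrite("pics/f.png",np.hstack([top,scene]))
E
```

```text
t 13.1 tcp dryer mm [-207.   101.8] tip z 190.9 F [-0.5  0.4  0.2] w mm 32.87957910205129 tooly-yaw -0.00921630652062183 tz [-0.0015 -0.0026 -1.    ]
rack end px [288 264] x mm 37.2
rack end px [315 252] x mm 102.0
```

View pics/f.png

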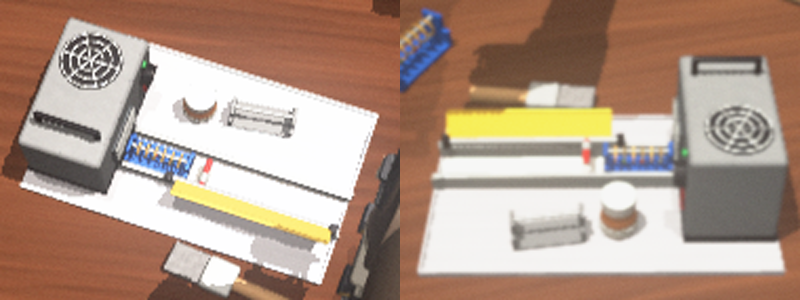

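The picture shows the rack against the stop (scene half, about (605–672,155)). The bar lies shut behind it at (587,152), the plate is up, and the jar, grey rack and brush haven't moved. Handing in.

Emit:
arm_command:
  deltas: [0,0,0,0,0,0,32.5,0,0,0,0,0,0,32.5]

```text
clock: 13.45
position: [0.4184, -0.2004, 0.2093]
ee_rot: [-2.44, -1.978, -0.001]
force: [0.5, -0.7, 0.8]
width: 0.354
gripper_force: 0.0
```

```bash
python3 -c "
from cell import arm
print(arm.sign_off())"
```

```text
the job is handed in; nothing more can be done
None
```

The job is handed in at 13.5 s: the blue rack is home against the rubber stop, the gate is shut behind it, the hand is clear, and the jar, grey rack and brush look unmoved in the last pictures; the bar was hidden behind the hand for the last ~50 mm of the push, so I couldn't see it stay up there.

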